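# Move the grinder guard to the other grinder

## Task

Move the amber guard from the glass grinder it hangs on to the empty grinder: pinch the two tabs on its rail together to draw the sprung hinge pin fully, lift the guard off, lower it the same way round between the other grinder's hinge ears until you feel it rest on its seats, and only then let the pin spring fully home into its hole. It is glass: never press or knock its hinge hard on the new seats, whose height differs from machine to machine (20 N is too much), nor the pane on anything (8 N), do not let it fall to the bench, and leave the guard hanging freely and everything else undisturbed.

Things in the scene. Friction and masses are not known exactly. Their poses are not given: they have to be found in the camera images.
- guard: the guard: amber pane under an aluminium rail, about 0.28 kg. Origin on its hinge axis at mid-length; y along the axis towards the fixed stub, z up, x through the pane. Starts hung on grinder_a, the stub in the slotted +y ear, and goes on grinder_b the same way round. When hung it has about 2.5 mm of play along y to each ear
- fixed_tab (a point): middle of the outer (+y) face of the steel tab fixed to the rail, at guard y = +18, z = +31 mm. Tab 24 mm wide (x), 5 mm thick (y), 10 to 52 mm above the hinge axis
- pin_tab (a point): middle of the outer (-y) face of the like tab on the sprung pin, at guard y = -29 mm with the pin out, -18 mm when fully drawn. Pinching both tabs together from above, along y, centred at guard y = 0, draws the pin and carries the guard (then 36 mm over the tabs)
- hinge_pin (a joint): how far the sprung pin is drawn in, m: 0 = fully out, 0.011 = fully drawn against its stop, tip inside the rod's end. The spring pushes it out with about 2.5 N when out, 6 N when fully drawn. Let go where it is not level with its hole, it presses on the ear's face, jams there and stays drawn by about 5 to 8 mm
- pin_tip (a point): tapered tip of the sprung pin, 6 mm diameter; at guard y = -73 mm when out
- hinge_rod: the guard's hinge rod, fixed to it, same origin and axes: 14 mm round, y = -62 to +62 mm, then a fixed stub 8 mm in diameter on to y = +71 mm. Stub and rod rest on the ears: force on this body is the force on the hinge
- pane: the guard's amber pane, fixed to it, same origin and axes: 4 mm thick, y = -50 to +50 mm, hanging from 5 to 70 mm below the hinge axis
- grinder_a: the grinder on which the guard hangs at the start: grey and white plastic box 200 x 200 x 75 mm high, fixed; origin at the centre of its underside, z up. A spindle 32 mm tall stands on its deck at x = +60 mm. Two steel hinge ears stand on it at x = 0, like those of grinder_b
- grinder_b: the empty grinder, same box and origin. Steel ears at x = 0, inner faces at y = +64.5 and -64.5 mm. The +y ear has an open-topped slot 11 mm wide (flared to 20 mm or more at its top, 18 mm above the axis) for the stub. The -y ear has a closed 9 mm square hole for the pin, ear top 14 mm above the axis, and inside a ledge to y = -56 mm under the rod
- hinge_a (a point): nominal middle of the hinge axis between the hinge ears of grinder_a (170 mm above the bench, hinge along the grinder's y). The ears are height-adjustable: the true axis is anywhere from 15 mm below to 15 mm above this point, which is not measured
- hinge_b (a point): nominal middle of the hinge axis between the hinge ears of grinder_b (170 mm above the bench, hinge along the grinder's y). The ears are height-adjustable: the true axis is anywhere from 15 mm below to 15 mm above this point, which is not measured
- offcut_a: small flat piece of green glass, 30 x 45 x 4 mm, lying on the deck of grinder_a in front of the guard; a bystander (origin: centre of underside)
- offcut_b: small flat piece of clear glass, 30 x 45 x 4 mm, lying on the deck of grinder_b; a bystander
- jar: closed glass jar, 48 mm across, 65 mm tall, standing between the grinders; a bystander
- marker: blue marker pen, 130 mm long, 12 mm thick, lying in front between the grinders; a bystander
- spool: metal spool, 52 mm across, 42 mm tall, standing behind the grinders; a bystander
- brush: small hand brush lying behind the grinders; a bystander
- dish: white bowl, 100 mm across, 40 mm tall, behind the grinders; a bystander
Things that resemble listed ones, but are neither listed nor needed, are in the scene too. What is shaped like the guard but green is not meant.

How it is judged:
On the way, in this order (a step that is already met when the one before it is completed fails the run):
1. the sprung pin is drawn while the guard is still on the first grinder (value of joint hinge_pin above 0.0095 m and z of guard in the frame of grinder_a below 0.192 m and horizontal distance between guard and grinder_a below 0.006 m), for 0.1 s.
2. the guard is lifted clear of the first grinder (z of guard in the frame of grinder_a above 0.26 m), for 0.1 s.
3. the guard is between the second grinder's ears with its pin still drawn (x of guard in the frame of grinder_b between -0.005 and 0.005 m and y of guard in the frame of grinder_b between -0.005 and 0.005 m and z of guard in the frame of grinder_b between 0.152 and 0.188 m and angle between the y axis of guard and the y axis of grinder_b, either way round below 0.05 rad and value of joint hinge_pin above 0.0095 m), for 0.1 s.
At the end, for the whole second after the job is handed in: The guard rests on the second grinder: middle within 5 mm of mid-ears along and across the hinge, rod resting on its seats, axis 152 to 188 mm above the bench and within 0.05 rad of the hinge line, pin within 2 mm of fully out, pane within 0.12 rad of plumb; still (x of guard in the frame of grinder_b between -0.005 and 0.005 m and y of guard in the frame of grinder_b between -0.005 and 0.005 m and z of guard in the frame of grinder_b between 0.152 and 0.188 m and angle between the y axis of guard and the y axis of grinder_b, either way round below 0.05 rad and value of joint hinge_pin below 0.002 m and contact force between hinge_rod and anything else above 0.3 N and angle between guard's own z axis and vertical below 0.12 rad and linear speed of guard below 0.02 m/s and angular speed of guard below 0.2 rad/s); the robot touches nothing.
It fails at once if the guard's hinge is pressed or knocked at the second grinder with more than 20 N (contact force between hinge_rod and anything else above 20 N and horizontal distance between guard and grinder_b below 0.08 m).
It fails at once if the pane is pressed or knocked with more than 8 N (contact force between pane and anything else above 8 N).
It fails at once if the guard falls towards the bench (height (world z) of guard below 0.13 m).
It fails at once if another object on the bench is moved more than 30 mm (distance of any of offcut_a, offcut_b, jar, marker, spool, brush, dish from where it was at the start of the episode above 0.03 m).
It also fails if it takes over 48 s, if anything falls off the work surface, if the arm or the gripper's body presses on something with over 40 N, if the wrist force passes 120 N, or if a joint passes its speed limit or range.

## Robot

A 6-joint arm with a two-finger parallel gripper is mounted at the origin on the work surface. World frame = base frame: x ahead of the robot, y to its left, z up, the work surface at z = 0. Lengths are in m, angles in rad, forces in N, time in s.
With the tool pointing down it reaches from about 0.35 to 0.975 m from the base axis. Payload 4.9 kg.
Tool frame: the origin (TCP) lies where the fingers leave the gripper's body, on its centre line; the fingertips stand 73 mm ahead of it and the grasp point (between the pads) lies 54 mm ahead of it; z points along the fingers, y is the direction in which the jaws open and shut (so a half turn about z gives the same grasp; the last joint's range is limited). The gripper opens to 85 mm and grips with 20 to 120 N. Pads are 22 mm wide; open, the fingers measure 114 mm over their backs; the gripper's body (76 mm by 85 mm) begins 54 mm behind the grasp point. The pads swing forward as they close: fully open they stand 13 mm farther back than shut.
Start: joints at [1.077, 0.053, 1.613, -0, 1.476, -0.119], TCP at [0.229, 0.582, 0.304] pointing down, gripper open.
Joint ranges: [-3.01, 3.01], [-1.01, 2.22], [0.06, 2.58], [-1.02, 4.17], [0.09, 2.62], [-3.14, 3.14]. Speed limits (rad/s): [2.57, 2.57, 3.14, 3.14, 3.14, 3.14].

## Interface

Orientations are given as a rotation vector (axis times angle).
In Python, from station import monitor, vision, workorder gives the robot as it stands.
- The arm moves only by the tool arm_command, never from a script. Its argument "rows" is text: rows parted by semicolons, each of 6 numbers parted by spaces: the shift along the world's x, y, z in mm, then the turn, a rotation vector about the world's x, y, z in degrees. In form: tx ty tz wx wy wz; .... A call has 1 to 12 rows; each row is the pose to reach, as a shift and turn from the pose measured when the call began; what a row does not reach only later rows make up. A row lasts 1/8 s, in which the tool goes at most 62.5 mm and 10.7 degrees, less where a joint would pass 70% of its speed; a pose out of reach is approached as far as the arm can. A call with a gripper value outside its range is refused whole. "jaw" is the opening, from 0 (shut) to 1 (fully open), set as the call begins (left out, the last holds). The fingers move at their own pace and stop on an object; "squeeze" is the grip in N (left out, the last holds). Time passes only in rows, so rows that repeat a pose let the fingers close. It gives the time, the measured TCP pose, the force and the opening at its end, in the units of the state.
- monitor.get_obs(): the state, without advancing time (a new reading comes with each control period).
- vision.get_image(name): name is "side" or "top"; returns a dict with "frame" (480x640x3 uint8, red, green, blue), "vfov" (degrees; the focal length in pixels is half the picture's height over the tangent of half this angle, whatever the lens; pixels are square), "cx", "cy" (the principal point, pixels), "distortion" ([k1, k2, p1, p2, k3] as OpenCV has them; the pictures are not rectified), "R" (3x3) and "t" (3): a world point X has camera coordinates R X + t. Camera axes: x right, y down, z forward; pixel columns grow to the right and rows downward; lengths in m; the calibration is good to about 2 mm. A picture is of the moment at which its call begins. There is no depth.
- workorder.finish_job(): hands the job in, once; it reports no verdict.
The state is a dict: "t": time; "q": joint angles; "dq": joint speeds; "effort": joint torques, N m; "tool_pos": TCP position; "tool_rot": TCP orientation; "contact_force": force on the tool from outside, world axes, zero at the start; "wrist_torque": the same for the moment, N m; "opening": finger opening in m.
Only numpy, scipy, OpenCV 4.12 (cv2) and the standard library are available. Lean on these libraries where they do the work, as an engineer would, in place of code of your own. Each camera call takes 0.05 s, during which the arm holds its last target. There are 200 camera calls.

## Working session

There is one attempt and no reset: what is moved stays moved. The work goes in short steps, Python scripts to look and compute and a tool call to move; the robot and the scene stay as the last step left them, time stands still between calls to the robot, and variables do not carry over. Pictures are saved under pics/ and viewed, about 8 in all and at most 12, crops included, and the job is handed in when it is done.

Besides the shell and the picture viewer there is one more tool, called after "Emit:" by a JSON object that holds its "method" and its "body", one argument or row to a line. arm_command: Moves the arm, as the interface text tells. Its arguments: {"type":"object","properties":{"rows":{"type":"string"},"jaw":{"type":"number"},"squeeze":{"type":"number"}},"required":["rows"]}

```bash
mkdir -p pics && cat > h.py <<'E'
import numpy as np, cv2
from station import monitor, vision, workorder
def grab(n,f=None):
    d=vision.get_image(n)
    if f: cv2.imwrite(f,cv2.cvtColor(d["frame"],cv2.COLOR_RGB2BGR))
    return d
def K(d):
    f=240/np.tan(np.radians(d["vfov"])/2)
    return np.array([[f,0,d["cx"]],[0,f,d["cy"]],[0,0,1.]])
def ray(d,uv):
    p=cv2.undistortPoints(np.array(uv,float).reshape(-1,1,2),K(d),np.array(d["distortion"],float)).reshape(-1,2)
    R=np.array(d["R"]);t=np.array(d["t"])
    return -R.T@t,np.c_[p,np.ones(len(p))]@R
def plane(d,uv,z):
    c,r=ray(d,uv); return c+r*((z-c[2])/r[:,2:])
def proj(d,X):
    return cv2.projectPoints(np.array(X,float).reshape(-1,1,3),cv2.Rodrigues(np.array(d["R"],float))[0],np.array(d["t"],float),K(d),np.array(d["distortion"],float))[0].reshape(-1,2)
E
python3 - <<'E'
from h import *
for n in("top","side"):
    d=grab(n,f"pics/{n}0.png"); print(n,d["vfov"],-np.array(d["R"]).T@d["t"],d["R"][2],d["distortion"])
print(monitor.get_obs())
E
```

```text
top 52.36963265312647 [ 0.3839931  -0.08231256  1.12704556] [ 0.188881   -0.0050956  -0.98198676] [-0.06515949  0.          0.          0.          0.        ]
side 43.806622180072424 [0.5466008  0.815366   1.05020914] [ 0.04997333 -0.70294821 -0.70948325] [0.03616873 0.         0.         0.         0.        ]
{'t': 0.1, 'q': array([ 1.07703142e+00,  5.32861977e-02,  1.61415924e+00,  1.02032807e-05,
        1.47598776e+00, -1.18998763e-01]), 'dq': array([ 0.00186046, -0.00112646, -0.00163572, -0.00013967, -0.00076782,
        0.00055126]), 'effort': array([-7.68027519e-06, -3.94903529e+01, -3.71363211e+01, -9.50294861e-05,
        3.96339339e-03, -1.20664161e-06]), 'tool_pos': array([0.22857688, 0.5812423 , 0.30278718]), 'tool_rot': array([-5.85138382e-01, -3.08604300e+00,  2.75118442e-03]), 'contact_force': array([-0.5838092 , -0.11534117, -0.42787211]), 'wrist_torque': array([ 0.03239928, -0.02342834, -0.04989319]), 'opening': 0.08539390127528329}
```

View pics/top0.png

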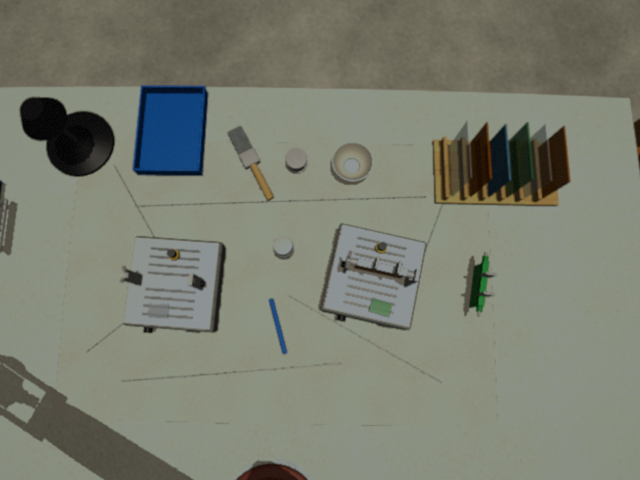

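View pics/side0.png

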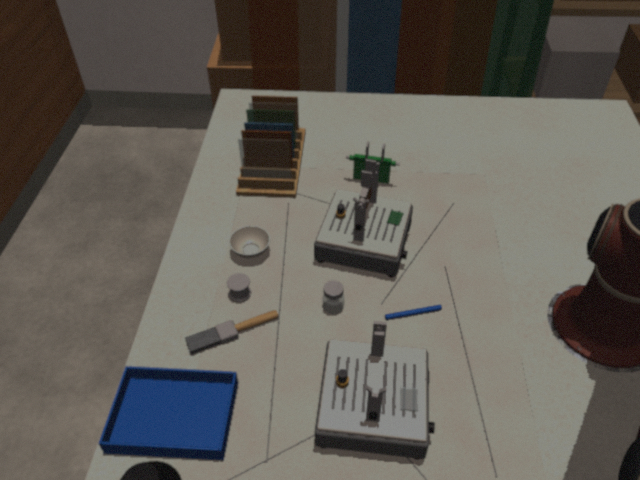

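Top view: grinder_a (with guard) is centred near (374,277), grinder_b near (173,283). Spindles are up in the image (+x) and the +y ears on the left. The side view agrees, and the green decoy is at the right.

```bash
python3 - <<'E'
from h import *
d=grab("top"); s=grab("side")
def crop(im,x0,y0,w,h,k): return cv2.resize(cv2.cvtColor(im[y0:y0+h,x0:x0+w],cv2.COLOR_RGB2BGR),None,fx=k,fy=k,interpolation=cv2.INTER_CUBIC)
a=crop(d["frame"],315,220,120,115,3.3);b=crop(d["frame"],115,225,120,115,3.3)
c=crop(s["frame"],305,140,120,65,3.3);e=crop(s["frame"],315,310,120,65,3.3)
cv2.imwrite("pics/c1.png",np.vstack([np.hstack([b,a]),np.hstack([e,c])])[:600])
for nm,(x0,y0,x1,y1) in dict(a=(315,218,435,335),b=(115,230,235,338)).items():
    im=d["frame"][y0:y1,x0:x1]; hsv=cv2.cvtColor(im,cv2.COLOR_RGB2HSV)
    print(nm,"table",hsv[3,3],"deck",hsv[[40,60,80],[40,30,90]].tolist())
    np.save(f"pics/{nm}.npy",im)
E
```

```text
a table [ 37  32 145] deck [[50, 7, 116], [97, 16, 148], [98, 14, 148]]
b table [ 34  31 142] deck [[72, 9, 145], [70, 11, 137], [98, 14, 149]]
```

View pics/c1.png

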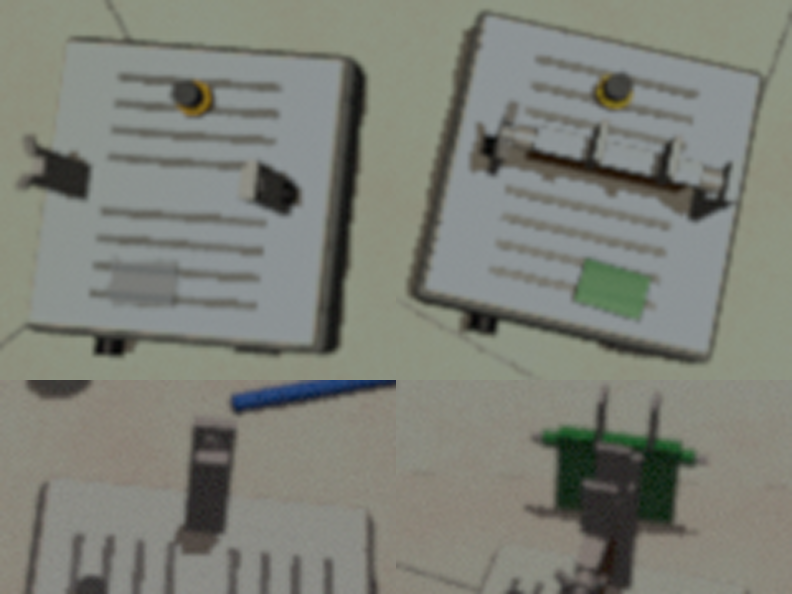

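```bash
python3 - <<'E'
from h import *
d=grab("top"); s=grab("side")
for nm,(x0,y0,x1,y1) in dict(a=(315,218,435,335),b=(115,230,235,338)).items():
    hsv=cv2.cvtColor(cv2.GaussianBlur(d["frame"],(3,3),0),cv2.COLOR_RGB2HSV)
    m=np.zeros((480,640),np.uint8); m[y0:y1,x0:x1]=((hsv[...,1]<22)&(hsv[...,2]>110))[y0:y1,x0:x1]*255
    m=cv2.morphologyEx(m,cv2.MORPH_OPEN,np.ones((3,3)))
    c=max(cv2.findContours(m,0,2)[0],key=cv2.contourArea)
    p=plane(d,cv2.convexHull(c).reshape(-1,2),.075)[:,:2]
    (cx,cy),wh,an=cv2.minAreaRect((p*1000).astype(np.float32))
    print(nm,cx,cy,wh,an, "rectpx",proj(d,np.c_[cv2.boxPoints(((cx,cy),wh,an))/1000,np.full(4,.075)]).round(1).tolist())
def tri(u,v):
    c1,r1=ray(d,[u]);c2,r2=ray(s,[v]);r1=r1[0];r2=r2[0]
    k=np.linalg.lstsq(np.c_[r1,-r2],c2-c1,rcond=None)[0]
    P,Q=c1+k[0]*r1,c2+k[1]*r2
    return ((P+Q)/2*1000).round(1),np.linalg.norm(P-Q).round(4)
o=np.array
# b -y ear top (top-crop 262,165->?), side crop (215,423)
def crop(im,x0,y0,w,h,k): return cv2.resize(cv2.cvtColor(im[y0:y0+h,x0:x0+w],cv2.COLOR_RGB2BGR),None,fx=k,fy=k,interpolation=cv2.INTER_CUBIC)
A=np.hstack([crop(s["frame"],325,315,80,110,5),crop(s["frame"],325,135,80,110,5)])
cv2.imwrite("pics/c2.png",A)
B=np.hstack([crop(d["frame"],115,250,100,60,4),crop(d["frame"],330,240,100,60,4)]); cv2.imwrite("pics/c3.png",B)
E
```

```text
a 517.6312866210938 -217.7168731689453 (190.09976196289062, 189.8848419189453) 77.86248779296875 rectpx [[409.4, 327.4], [425.8, 242.4], [341.8, 223.3], [322.7, 307.4]]
b 493.15887451171875 224.35342407226562 (187.69285583496094, 189.31288146972656) 86.58511352539062 rectpx [[209.1, 329.8], [218.9, 242.7], [135.1, 236.4], [122.8, 322.6]]
```

View pics/c2.png

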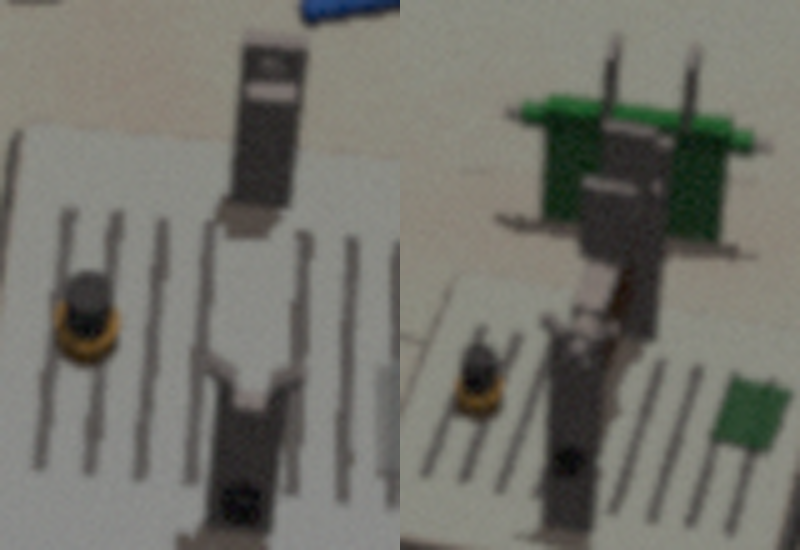

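View pics/c3.png

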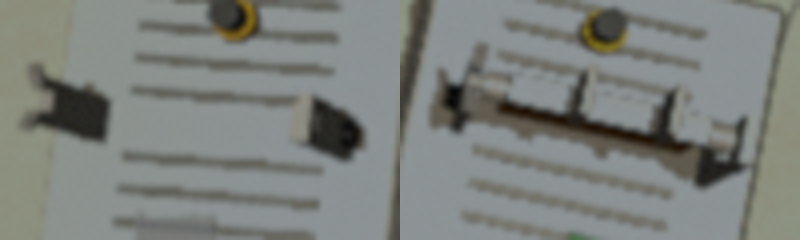

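Crops: grinder_b's slotted +y ear has horns at about (369,388)/(383,391) in the side view. Its −y ear top is at about (381,322). The guard's tab tops on grinder_a are at side (442−tab row ≈172) and (≈162). I'll solve heights from these.

```bash
python3 - <<'E'
from h import *
d=grab("top"); s=grab("side")
from scipy.optimize import least_squares
def pose(nm):
    return dict(a=(517.6,-217.7,-12.1),b=(493.2,224.4,-3.4))[nm]
S=lambda x,y,o: (325+x/5,o+y/5)
T=lambda x,y,ox,oy: (ox+x/4,oy+y/4)
# feature: local y, dz above axis, top px (mid), side px(mid)
F={'b':[(-71.5,14,T(313,121,115,250),S(279,35,315)),(68,18,T(34,98,115,250),S(255,371,315))],
   'a':[(18,52,T(589,92,230,240),S(211,187,135)),(-24,52,T(680,108,230,240),S(238,134,135))]}
def W(x,y,psi,h,ly,dz):
    p=np.radians(psi); return np.array([x-np.sin(p)*ly,y+np.cos(p)*ly,h+dz])/1000
for nm in 'ab':
    x,y,psi=pose(nm)
    def tri(u,v):
        c1,r1=ray(d,[u]);c2,r2=ray(s,[v]);r1=r1[0];r2=r2[0]
        k=np.linalg.lstsq(np.c_[r1,-r2],c2-c1,rcond=None)[0]
        return (c1+k[0]*r1)*1000,(c2+k[1]*r2)*1000
    for ly,dz,u,v in F[nm]:
        P,Q=tri(u,v); print(nm,ly,"tri",P.round(1),Q.round(1),"expected xy",(W(x,y,psi,170,ly,dz)*1000).round(1))
        hs=np.arange(150,191,10); print("  h vs side px",[(int(h),proj(s,W(x,y,psi,h,ly,dz)).round(1).tolist()) for h in hs],"obs",v)
        print("  top",[proj(d,W(x,y,psi,h,ly,dz)).round(1).tolist() for h in (155,185)],"obs",u)
E
```

```text
a 18 tri [ 519.5 -202.   229.7] [ 518.  -201.8  229.5] expected xy [ 521.4 -200.1  222. ]
  h vs side px [(150, [[365.0, 182.6]]), (160, [[365.2, 179.1]]), (170, [[365.5, 175.5]]), (180, [[365.7, 171.9]]), (190, [[365.9, 168.3]])] obs (367.2, 172.4)
  top [[[374.7, 263.8]], [[376.7, 261.4]]] obs (377.25, 263.0)
a -24 tri [ 512.9 -244.9  227.3] [ 506.3 -243.7  226.2] expected xy [ 512.6 -241.2  222. ]
  h vs side px [(150, [[369.2, 171.0]]), (160, [[369.4, 167.5]]), (170, [[369.7, 163.9]]), (180, [[369.9, 160.3]]), (190, [[370.2, 156.7]])] obs (372.6, 161.8)
  top [[[396.2, 268.7]], [[398.9, 266.4]]] obs (400.0, 267.0)
b -71.5 tri [488.1 153.1 170.1] [486.3 153.4 170. ] expected xy [489. 153. 184.]
  h vs side px [(150, [[379.1, 323.7]]), (160, [[379.5, 320.4]]), (170, [[379.8, 317.0]]), (180, [[380.2, 313.6]]), (190, [[380.5, 310.2]])] obs (380.8, 322.0)
  top [[[193.5, 279.9]], [[189.7, 278.1]]] obs (193.25, 280.25)
b 68 tri [496.5 292.6 172.5] [495.2 292.8 172.5] expected xy [497.2 292.3 188. ]
  h vs side px [(150, [[374.6, 390.3]]), (160, [[374.9, 387.1]]), (170, [[375.3, 383.8]]), (180, [[375.6, 380.5]]), (190, [[376.0, 377.2]])] obs (376.0, 389.2)
  top [[[123.6, 274.1]], [[117.7, 272.2]]] obs (123.5, 274.5)
```

Heights come out near 177 mm for A's axis and 155 mm for B's. Grip pose over A is about (516, −219) with yaw −12°. Moving above it now.

Emit:
{"method": "arm_command", "body": {
  "rows": "30 -60 60 0 0 3;60 -120 87 0 0 6;80 -180 87 0 0 9.4;100 -240 87 0 0 9.4;120 -300 87 0 0 9.4;140 -360 87 0 0 9.4;165 -420 87 0 0 9.4;190 -480 87 0 0 9.4;215 -540 87 0 0 9.4;240 -600 87 0 0 9.4;260 -660 87 0 0 9.4;275 -720 87 0 0 9.4",
  "jaw": 1
}}

```text
t: 1.9
tool_pos: [0.491, -0.0969, 0.391]
tool_rot: [0.331, 3.123, -0.0]
contact_force: [1.7, 0.4, 0.9]
opening: 0.0856
```

Emit:
{"method": "arm_command", "body": {
  "rows": "13 -60 0 0 0 0;25 -115 0 0 0 0;25 -122 0 0 0 0;25 -122 -40 0 0 0;25 -122 -60 0 0 0;25 -122 -60 0 0 0;25 -122 -60 0 0 0"
}}

```text
t: 2.78
tool_pos: [0.5164, -0.2185, 0.3324]
tool_rot: [0.329, 3.122, -0.002]
contact_force: [0.1, -0.7, -0.5]
opening: 0.0855
```

```bash
python3 - <<'E'
from h import *
d=grab("top"); s=grab("side"); o=monitor.get_obs(); print(o["tool_pos"],o["tool_rot"],o["contact_force"])
def crop(im,x0,y0,w,h,k): return cv2.resize(cv2.cvtColor(im[y0:y0+h,x0:x0+w],cv2.COLOR_RGB2BGR),None,fx=k,fy=k,interpolation=cv2.INTER_CUBIC)
cv2.imwrite("pics/c4.png",np.hstack([crop(d["frame"],320,200,120,140,3.3),crop(s["frame"],310,80,120,140,3.3)]))
E
```

```text
[ 0.51657642 -0.21882227  0.33295447] [ 3.29566970e-01  3.12056742e+00 -2.31508190e-03] [-0.06365728 -0.70092955 -0.03924491]
```

View pics/c4.png

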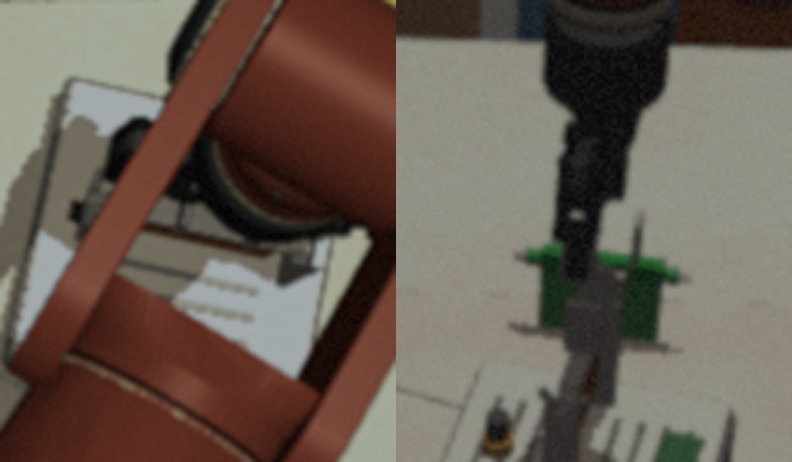

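The side view shows the open fingers straddling above the tabs: near fingertip about column 365, fixed tab centred about column 367. I'll check the expected offset against these.

```bash
python3 - <<'E'
from h import *
d=grab("top"); s=grab("side")
c=np.array([516.5,-218.8]); p=np.radians(-12.1); ey=np.array([-np.sin(p),np.cos(p)])
for ly,z in((43,272),(50,265),(57,272),(18,229),(-24,229),(-29,229)):
    print(ly,z,proj(s,np.r_[c+ey*ly,z]/1000).round(1))
im=s["frame"]; g=cv2.cvtColor(im,cv2.COLOR_RGB2GRAY)
for r in range(150,182,2): print(r,g[r,352:386].tolist())
E
```

```text
43 272 [[364.5 163.9]]
50 265 [[363.5 168.6]]
57 272 [[362.9 168. ]]
18 229 [[366.1 172.7]]
-24 229 [[370.4 161.1]]
-29 229 [[370.8 159.8]]
150 [144, 142, 143, 140, 121, 77, 24, 27, 19, 26, 23, 11, 19, 24, 19, 23, 23, 19, 38, 76, 115, 138, 145, 144, 143, 144, 144, 144, 138, 126, 80, 59, 97, 134]
152 [142, 141, 140, 137, 123, 83, 43, 34, 27, 24, 10, 13, 19, 21, 26, 19, 23, 24, 61, 97, 133, 143, 144, 144, 144, 142, 142, 141, 135, 112, 68, 61, 98, 134]
154 [134, 127, 111, 99, 92, 82, 77, 76, 59, 29, 18, 18, 10, 19, 11, 10, 16, 38, 69, 107, 131, 139, 141, 141, 144, 142, 143, 144, 134, 109, 69, 67, 102, 135]
156 [84, 75, 65, 62, 61, 61, 62, 62, 52, 29, 20, 11, 23, 11, 14, 22, 30, 45, 60, 81, 95, 98, 104, 112, 115, 125, 125, 125, 117, 86, 60, 71, 108, 132]
158 [43, 45, 34, 27, 32, 35, 36, 38, 35, 23, 11, 10, 22, 19, 11, 24, 30, 42, 47, 55, 60, 69, 67, 71, 72, 70, 71, 69, 68, 50, 45, 58, 75, 90]
160 [89, 71, 47, 30, 25, 30, 26, 34, 34, 25, 25, 23, 14, 18, 17, 23, 25, 42, 42, 54, 51, 51, 54, 53, 45, 42, 46, 44, 47, 44, 48, 52, 62, 60]
162 [130, 102, 58, 39, 32, 35, 32, 35, 37, 12, 11, 11, 14
[... 664 characters left out ...]
, 87, 51, 36, 33, 29, 34, 29, 33, 46, 51, 56, 53, 54, 55, 52, 54, 56, 54, 50, 47, 47, 40, 48, 53, 53, 47, 37, 36, 34, 34, 31, 37, 38]
174 [120, 80, 42, 33, 34, 36, 37, 32, 36, 46, 45, 44, 40, 46, 44, 44, 45, 47, 47, 47, 43, 43, 43, 39, 46, 40, 40, 38, 35, 30, 32, 37, 33, 32]
176 [118, 78, 41, 40, 40, 38, 33, 32, 30, 36, 46, 44, 47, 45, 42, 47, 46, 43, 45, 45, 40, 44, 45, 43, 41, 44, 37, 34, 34, 37, 36, 31, 31, 42]
178 [106, 71, 50, 43, 44, 43, 39, 38, 42, 43, 42, 43, 46, 44, 44, 46, 44, 45, 46, 48, 41, 41, 41, 45, 43, 43, 42, 40, 29, 37, 29, 36, 32, 37]
180 [79, 76, 74, 73, 71, 72, 66, 64, 65, 49, 46, 46, 45, 46, 43, 40, 42, 44, 46, 42, 41, 43, 46, 44, 47, 43, 39, 37, 33, 35, 37, 33, 34, 27]
```

Fingers and tabs agree within about 1 mm, so I'm descending to grip height.

Emit:
{"method": "arm_command", "body": {
  "rows": "0 0 -20 0 0 0;0 0 -40 0 0 0;0 0 -58 0 0 0;0 0 -66 0 0 0;0 0 -69 0 0 0;0 0 -69 0 0 0"
}}

```text
t: 3.72
tool_pos: [0.5166, -0.219, 0.2638]
tool_rot: [0.33, 3.121, -0.002]
contact_force: [-0.3, 0.3, -0.9]
opening: 0.0851
```

Emit:
{"method": "arm_command", "body": {
  "rows": "0 0 0 0 0 0;0 0 0 0 0 0;0 0 0 0 0 0;0 0 0 0 0 0;0 0 0 0 0 0;0 0 0 0 0 0;0 0 0 0 0 0;0 0 0 0 0 0",
  "jaw": 0,
  "squeeze": 40
}}

```text
t: 4.72
tool_pos: [0.5175, -0.2187, 0.2661]
tool_rot: [0.329, 3.118, -0.002]
contact_force: [-0.9, 3.9, 5.6]
opening: 0.0352
```

Emit:
{"method": "arm_command", "body": {
  "rows": "0 1 0 0 0 0;0 1 4 0 0 0;0 1 8 0 0 0;0 1 14 0 0 0;0 1 22 0 0 0;0 1 32 0 0 0;0 1 45 0 0 0;0 1 65 0 0 0;0 1 85 0 0 0;0 1 105 0 0 0;0 1 125 0 0 0;0 1 125 0 0 0"
}}

```text
t: 6.22
tool_pos: [0.5181, -0.218, 0.3942]
tool_rot: [0.329, 3.113, -0.005]
contact_force: [0.4, -0.5, -2.5]
opening: 0.035
```

```bash
python3 - <<'E'
from h import *
s=grab("side"); o=monitor.get_obs(); print(o["tool_pos"],o["tool_rot"],o["contact_force"],o["wrist_torque"],o["opening"])
cv2.imwrite("pics/c5.png",cv2.resize(cv2.cvtColor(s["frame"][30:230,290:450],cv2.COLOR_RGB2BGR),None,fx=3,fy=3,interpolation=cv2.INTER_CUBIC))
E
```

```text
[ 0.51770887 -0.21781345  0.39230314] [ 0.32889636  3.1159734  -0.00323622] [-0.41984276 -0.33447674 -2.6479352 ] [ 0.02867838 -0.01169618  0.00772241] 0.03495015776826289
```

View pics/c5.png

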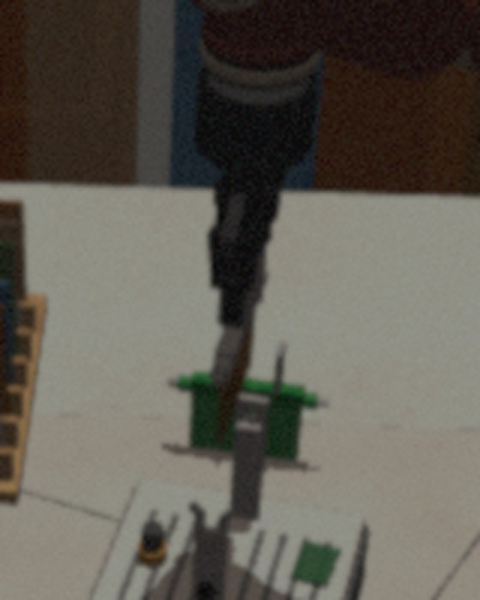

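Guard held, weight −2.6 N seen, pin drawn (35 mm over tabs). Next, carry it over B.

Emit:
{"method": "arm_command", "body": {
  "rows": "-1 15 0 0 0 0;-3 50 0 0 0 1;-5 95 0 0 0 2;-8 145 0 0 0 3;-11 195 0 0 0 4;-14 245 0 0 0 5;-17 295 0 0 0 6;-20 345 0 0 0 7;-22 390 0 0 0 8;-24 425 0 0 0 8.7;-24.5 440 0 0 0 8.7;-24.5 442 0 0 0 8.7"
}}

```text
t: 7.78
tool_pos: [0.4927, 0.2248, 0.3915]
tool_rot: [0.089, 3.133, -0.004]
contact_force: [-0.2, -0.3, -2.7]
opening: 0.0345
```

Emit:
{"method": "arm_command", "body": {
  "rows": "0 0 0 0 0 0;0 0 0 0 0 0;0 0 0 0 0 0"
}}

```text
t: 8.15
tool_pos: [0.4928, 0.224, 0.3915]
tool_rot: [0.092, 3.133, -0.004]
contact_force: [0.1, 0.2, -3.1]
opening: 0.0351
```

```bash
python3 - <<'E'
from h import *
s=grab("side"); o=monitor.get_obs(); print(o["tool_pos"],o["tool_rot"],o["contact_force"],o["opening"])
n=o["tool_rot"];print("yaw",2*np.degrees(np.arctan2(n[1],n[0]))-180)
c=o["tool_pos"]*1000;p=np.radians(-3.4);ey=np.array([-np.sin(p),np.cos(p)])
for ly,dz in((71,-89),(62,-89),(18,-37),(50,-94),(50,-159)): print(ly,dz,proj(s,np.r_[c[:2]+ey*ly,c[2]+dz]/1000).round(1))
cv2.imwrite("pics/c6.png",cv2.resize(cv2.cvtColor(s["frame"][210:440,300:460],cv2.COLOR_RGB2BGR),None,fx=2.6,fy=2.6,interpolation=cv2.INTER_CUBIC))
E
```

```text
[0.49282431 0.22417197 0.39153402] [ 0.09126923  3.133123   -0.00365719] [ 0.04434954  0.3499832  -3.23057779] 0.0347436402411543
yaw -3.337157997220203
71 -89 [[379.9 344.6]]
62 -89 [[380.2 339.7]]
18 -37 [[384.  295.1]]
50 -94 [[380.4 335.1]]
50 -159 [[377.8 359. ]]
```

View pics/c6.png

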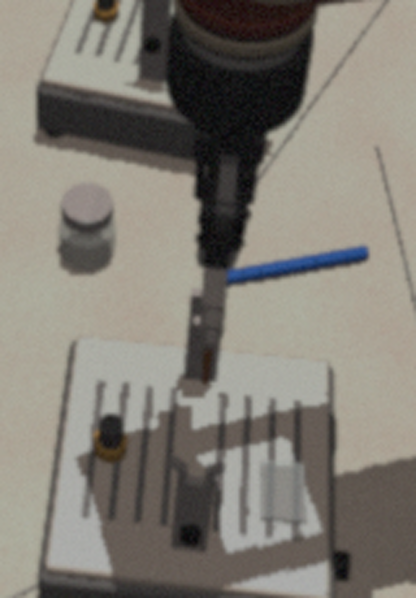

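The side view shows the guard edge-on over grinder_b, with the −y ear behind it. I need a magnified crop to locate the stub.

```bash
python3 - <<'E'
from h import *
s=grab("side"); d=grab("top")
a=cv2.resize(cv2.cvtColor(s["frame"][290:415,345:415],cv2.COLOR_RGB2BGR),None,fx=4.8,fy=4.8,interpolation=cv2.INTER_CUBIC)
b=cv2.resize(cv2.cvtColor(d["frame"][220:345,85:215],cv2.COLOR_RGB2BGR),None,fx=3.4,fy=3.4,interpolation=cv2.INTER_CUBIC)
b=cv2.copyMakeBorder(b,0,600-b.shape[0],0,0,cv2.BORDER_CONSTANT)
v=np.hstack([a,b]); v=cv2.convertScaleAbs(v,alpha=1.6); cv2.imwrite("pics/c7.png",v)
E
```

```text
(no output)
```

View pics/c7.png

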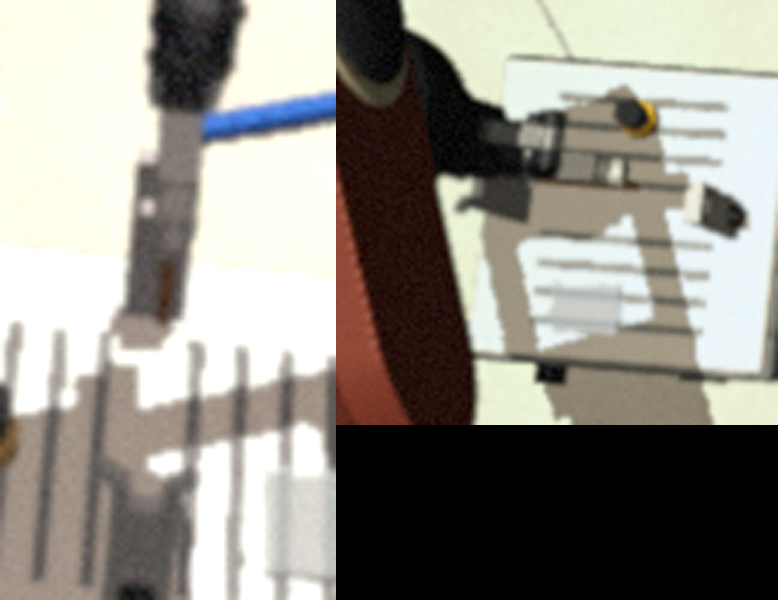

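Stub end seen at side px (381,344) against predicted (380,345), so the guard-to-TCP offset (89 mm) and lateral alignment hold. Lowering.

Emit:
{"method": "arm_command", "body": {
  "rows": "0 0 -15 0 0 0;0 0 -40 0 0 0;0 0 -65 0 0 0;0 0 -88 0 0 0;0 0 -100 0 0 0;0 0 -106 0 0 0;0 0 -110 0 0 0;0 0 -110 0 0 0;0 0 -110 0 0 0"
}}

```text
t: 9.43
tool_pos: [0.4931, 0.2245, 0.2824]
tool_rot: [0.091, 3.132, -0.003]
contact_force: [0.6, 0.1, -2.5]
opening: 0.0347
```

Emit:
{"method": "arm_command", "body": {
  "rows": "0 0 -3 0 0 0;0 0 -6 0 0 0;0 0 -9 0 0 0;0 0 -12 0 0 0;0 0 -14 0 0 0;0 0 -14 0 0 0"
}}

```text
t: 10.18
tool_pos: [0.493, 0.2245, 0.2681]
tool_rot: [0.091, 3.132, -0.003]
contact_force: [0.3, 0.4, -2.0]
opening: 0.0345
```

Emit:
{"method": "arm_command", "body": {
  "rows": "0 0 -1.5 0 0 0;0 0 -3 0 0 0;0 0 -4.5 0 0 0;0 0 -6 0 0 0;0 0 -7 0 0 0;0 0 -7 0 0 0"
}}

```text
t: 10.92
tool_pos: [0.493, 0.2245, 0.261]
tool_rot: [0.091, 3.132, -0.003]
contact_force: [-0.3, -0.3, -2.1]
opening: 0.0349
```

Emit:
{"method": "arm_command", "body": {
  "rows": "0 0 -1.5 0 0 0;0 0 -3 0 0 0;0 0 -4.5 0 0 0;0 0 -6 0 0 0;0 0 -6 0 0 0"
}}

```text
t: 11.55
tool_pos: [0.4929, 0.2244, 0.2547]
tool_rot: [0.091, 3.133, -0.003]
contact_force: [-0.7, 0.3, -2.3]
opening: 0.0349
```

```bash
python3 - <<'E'
from h import *
s=grab("side"); o=monitor.get_obs(); print(o["tool_pos"],o["contact_force"],o["wrist_torque"],o["opening"])
a=cv2.resize(cv2.cvtColor(s["frame"][300:430,320:430],cv2.COLOR_RGB2BGR),None,fx=4.6,fy=4.6,interpolation=cv2.INTER_CUBIC)
cv2.imwrite("pics/c8.png",cv2.convertScaleAbs(a,alpha=1.7))
E
```

```text
[0.49293812 0.22444916 0.25488065] [ 0.01026486  0.0235827  -2.3625902 ] [-0.03403952 -0.01859938  0.04802574] 0.03466833664285753
```

View pics/c8.png

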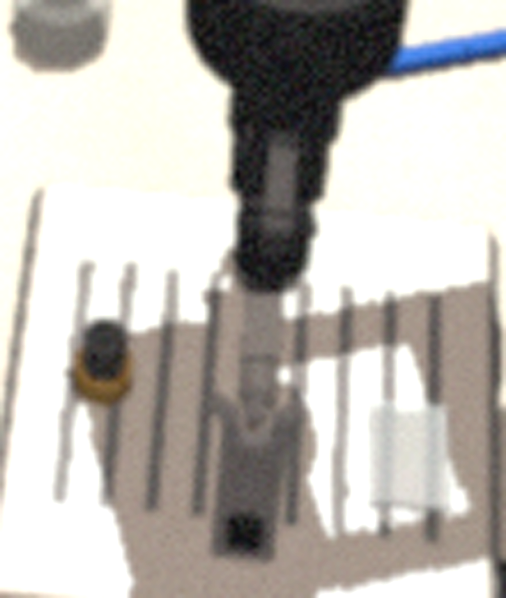

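The stub (about (258,410) in the crop) is centred in the slot mouth with no contact yet. Continuing slowly.

Emit:
{"method": "arm_command", "body": {
  "rows": "0 0 -1 0 0 0;0 0 -2 0 0 0;0 0 -3 0 0 0;0 0 -4 0 0 0;0 0 -4 0 0 0"
}}

```text
t: 12.22
tool_pos: [0.4929, 0.2244, 0.2507]
tool_rot: [0.091, 3.133, -0.003]
contact_force: [-0.8, 0.4, -3.3]
opening: 0.0348
```

Emit:
{"method": "arm_command", "body": {
  "rows": "0 0 -0.7 0 0 0;0 0 -1.4 0 0 0;0 0 -2 0 0 0;0 0 -2 0 0 0"
}}

```text
t: 12.72
tool_pos: [0.4928, 0.2244, 0.2486]
tool_rot: [0.091, 3.133, -0.004]
contact_force: [-0.2, -0.7, -3.4]
opening: 0.0349
```

Emit:
{"method": "arm_command", "body": {
  "rows": "0 0 -0.5 0 0 0;0 0 -1 0 0 0;0 0 -1.5 0 0 0;0 0 -1.5 0 0 0"
}}

```text
t: 13.22
tool_pos: [0.4929, 0.2245, 0.2475]
tool_rot: [0.091, 3.133, -0.004]
contact_force: [-1.4, -0.6, 0.0]
opening: 0.0349
```

Emit:
{"method": "arm_command", "body": {
  "rows": "0 0 -0.5 0 0 0;0 0 -1 0 0 0;0 0 -1 0 0 0"
}}

```text
t: 13.6
tool_pos: [0.493, 0.2245, 0.2473]
tool_rot: [0.091, 3.132, -0.003]
contact_force: [-3.1, 0.7, 4.3]
opening: 0.035
```

Contact felt at about TCP 247.5, 3 mm earlier than vision suggests, and with a sideways −x force. It may be the slot's flare rather than the seat, so I'll ease −x and check.

Emit:
{"method": "arm_command", "body": {
  "rows": "-0.5 0 0.5 0 0 0;-1 0 0.5 0 0 0;-1 0 0.5 0 0 0"
}}

```text
t: 13.98
tool_pos: [0.4922, 0.2245, 0.2475]
tool_rot: [0.09, 3.132, -0.003]
contact_force: [0.6, 0.2, -1.3]
opening: 0.0347
```

Emit:
{"method": "arm_command", "body": {
  "rows": "0 0 -0.5 0 0 0;0 0 -1 0 0 0;0 0 -1 0 0 0"
}}

```text
t: 14.35
tool_pos: [0.4923, 0.2246, 0.2472]
tool_rot: [0.091, 3.131, -0.003]
contact_force: [-0.8, 0.2, 3.7]
opening: 0.0344
```

```bash
python3 - <<'E'
from h import *
for i in range(3):
    s=grab("side"); o=monitor.get_obs(); print(o["tool_pos"].round(4),o["contact_force"].round(1),o["wrist_torque"].round(2),o["opening"])
E
```

```text
[0.4923 0.2246 0.2472] [-0.4  0.9  5.6] [-0.42  0.23 -0.07] 0.03463581263156535
[0.4923 0.2246 0.2472] [-1.  -0.1  5.5] [-0.42  0.29 -0.08] 0.03451033360257878
[0.4923 0.2246 0.2472] [-1.   0.   5.9] [-0.38  0.32 -0.1 ] 0.034712932193896644
```

The height repeats with no side force now, but the −0.42 N·m moment says mostly the −y end bears. A slight tilt should let the stub end share the load.

Emit:
{"method": "arm_command", "body": {
  "rows": "0 0 0.3 -0.3 0 0;0 0 0.3 -0.6 0 0;0 0 0.3 -0.6 0 0"
}}

```text
t: 14.88
tool_pos: [0.4923, 0.2249, 0.2472]
tool_rot: [0.09, 3.131, -0.018]
contact_force: [0.2, 1.7, 0.2]
opening: 0.0349
```

Emit:
{"method": "arm_command", "body": {
  "rows": "0 0 -0.4 0 0 0;0 0 -0.8 0 0 0;0 0 -0.8 0 0 0;0 0 -0.8 0 0 0"
}}

```text
t: 15.38
tool_pos: [0.4923, 0.225, 0.2471]
tool_rot: [0.09, 3.131, -0.017]
contact_force: [-1.7, 0.9, 5.8]
opening: 0.0348
```

```bash
python3 - <<'E'
from h import *
for i in range(2):
    s=grab("side"); o=monitor.get_obs(); print(o["tool_pos"].round(4),o["tool_rot"].round(4),o["contact_force"].round(1),o["wrist_torque"].round(2),o["opening"])
a=cv2.resize(cv2.cvtColor(s["frame"][330:430,330:420],cv2.COLOR_RGB2BGR),None,fx=6,fy=6,interpolation=cv2.INTER_CUBIC)
cv2.imwrite("pics/c9.png",cv2.convertScaleAbs(a,alpha=1.9))
E
```

```text
[0.4923 0.225  0.2471] [ 0.0903  3.1307 -0.0174] [-2.2  1.4  5.1] [ 0.37  0.41 -0.02] 0.03461105771126536
[0.4923 0.225  0.2471] [ 0.0903  3.1308 -0.0175] [-1.9  0.6  5.3] [0.32 0.38 0.02] 0.034848848371605914
```

View pics/c9.png

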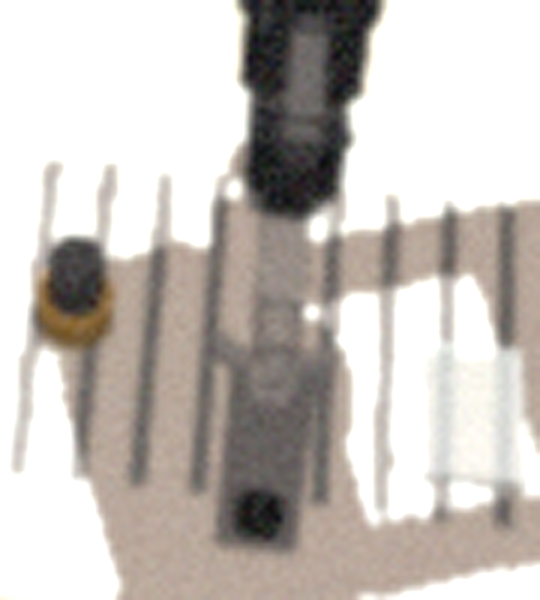

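The moment flipped sign at the same height, so both seats are found. The stub is nested in the slot at (272,375). Level halfway, then release.

Emit:
{"method": "arm_command", "body": {
  "rows": "0 0 0 0.15 0 0;0 0 0 0.3 0 0;0 0 -0.2 0.3 0 0;0 0 -0.4 0.3 0 0;0 0 -0.4 0.3 0 0",
  "squeeze": 25
}}

```text
t: 16.1
tool_pos: [0.4924, 0.2247, 0.2471]
tool_rot: [0.091, 3.131, -0.011]
contact_force: [-1.5, -1.1, 5.7]
opening: 0.0348
```

Emit:
{"method": "arm_command", "body": {
  "rows": "0 0 -0.3 0 0 0;0 0 -0.3 0 0 0;0 0 -0.3 0 0 0;0 0 -0.3 0 0 0;0 0 -0.3 0 0 0",
  "jaw": 0.55
}}

```text
t: 16.73
tool_pos: [0.4922, 0.2245, 0.2464]
tool_rot: [0.091, 3.132, -0.012]
contact_force: [-0.5, -2.8, -0.9]
opening: 0.0471
```

Emit:
{"method": "arm_command", "body": {
  "rows": "0 0 0 0 0 0;0 0 0 0 0 0;0 0 0 0 0 0;0 0 0 0 0 0;0 0 0 0 0 0",
  "jaw": 1
}}

```text
t: 17.35
tool_pos: [0.4922, 0.2246, 0.2465]
tool_rot: [0.09, 3.131, -0.011]
contact_force: [0.5, -0.5, 0.3]
opening: 0.0855
```

```bash
python3 - <<'E'
from h import *
s=grab("side"); o=monitor.get_obs(); print(o["tool_pos"].round(4),o["tool_rot"].round(4),o["contact_force"].round(1),o["wrist_torque"].round(2),o["opening"])
E
```

```text
[0.4922 0.2245 0.2464] [ 0.0905  3.1315 -0.0115] [ 0.1 -0.3  0.2] [-0.01  0.01  0.03] 0.0854569137817819
```

Clear. Lift straight up and swing away so both cameras see the guard.

Emit:
{"method": "arm_command", "body": {
  "rows": "0 0 5 0 0 0;0 0 15 0 0 0;0 0 35 0 0 0;0 0 60 0 0 0;0 0 90 0 0 0;0 0 120 0 0 0;0 0 150 0 0 0;0 0 155 0 0 0;-10 -40 155 0 0 0;-10 -90 155 0 0 0;-10 -150 155 0 0 0;-10 -200 155 0 0 0"
}}

```text
t: 18.9
tool_pos: [0.4816, 0.0228, 0.4007]
tool_rot: [0.091, 3.132, -0.012]
contact_force: [-0.1, -0.4, 0.1]
opening: 0.0853
```

Emit:
{"method": "arm_command", "body": {
  "rows": "0 -40 0 0 0 0;0 -80 0 0 0 0;0 -80 0 0 0 0;0 -80 0 0 0 0"
}}

```text
t: 19.4
tool_pos: [0.4815, -0.0569, 0.4003]
tool_rot: [0.091, 3.133, -0.011]
contact_force: [0.7, -0.1, 0.4]
opening: 0.0856
```

```bash
python3 - <<'E'
from h import *
s=grab("side"); d=grab("top"); o=monitor.get_obs(); print(o["t"],o["tool_pos"].round(3),o["contact_force"].round(1))
a=cv2.resize(cv2.cvtColor(s["frame"][290:430,330:420],cv2.COLOR_RGB2BGR),None,fx=4,fy=4,interpolation=cv2.INTER_CUBIC)
b=cv2.resize(cv2.cvtColor(d["frame"][240:315,110:220],cv2.COLOR_RGB2BGR),None,fx=4,fy=4,interpolation=cv2.INTER_CUBIC)
b=cv2.copyMakeBorder(b,0,560-b.shape[0],0,0,cv2.BORDER_CONSTANT)
cv2.imwrite("pics/c10.png",cv2.convertScaleAbs(np.hstack([a,b]),alpha=1.6))
p=np.radians(-3.4);ey=np.array([-np.sin(p),np.cos(p)]);c=np.array([493.2,224.4])
for ly,dz in((18,52),(-29,52),(-18,52),(-24,52),(-13,52),(71,0),(-71.5,14)):
    X=np.r_[c+ey*ly,157.5+dz]/1000; T=proj(d,X)[0];S=proj(s,X)[0]
    print(ly,dz,"top",T.round(1),"crop",((T-[110,240])*4+[360,0]).round(),"side",S.round(1),"crop",((S-[330,290])*4).round())
E
```

```text
19.5 [ 0.482 -0.056  0.4  ] [-0.1 -0.1 -0.3]
18 52 top [142.  273.8] crop [488. 135.] side [377.8 350.6] crop [191. 242.]
-29 52 top [166.3 275.7] crop [585. 143.] side [379.4 327.7] crop [198. 151.]
-18 52 top [160.6 275.2] crop [562. 141.] side [379.1 332.9] crop [196. 172.]
-24 52 top [163.7 275.5] crop [575. 142.] side [379.2 330.1] crop [197. 160.]
-13 52 top [158. 275.] crop [552. 140.] side [378.9 335.3] crop [196. 181.]
71 0 top [125. 275.] crop [420. 140.] side [374.1 395.2] crop [176. 421.]
-71.5 14 top [193.2 279.7] crop [693. 159.] side [379.4 321.2] crop [198. 125.]
```

View pics/c10.png

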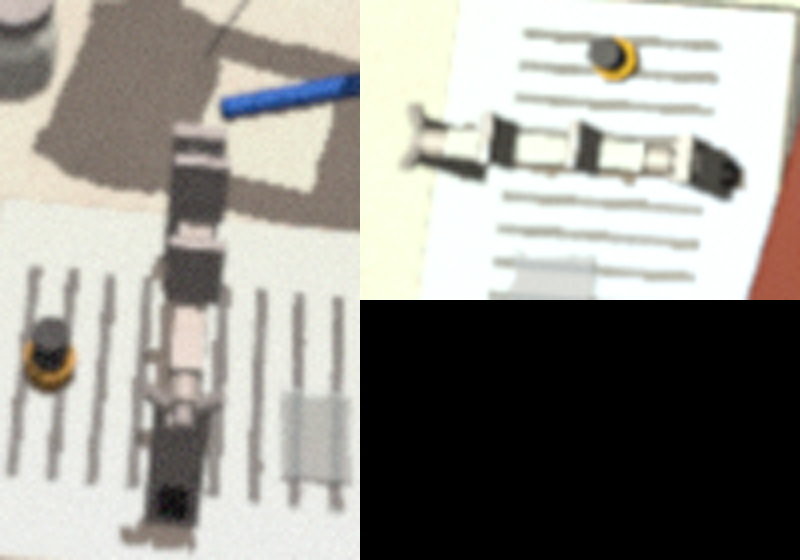

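The guard hangs between B's ears with its stub in the slot. The pin tab's outer edge is at about crop x 583 (expected 585 if out, 562 if drawn). I'll check the spacing numerically.

```bash
python3 - <<'E'
from h import *
d=grab("top"); s=grab("side"); g=cv2.cvtColor(d["frame"],cv2.COLOR_RGB2GRAY); gs=cv2.cvtColor(s["frame"],cv2.COLOR_RGB2GRAY)
for r in range(271,279): print(r,g[r,138:176].tolist())
print("side col 377-381 mean rows 318-364",gs[318:364,376:382].mean(1).round().astype(int).tolist())
p=np.radians(-3.4);ey=np.array([-np.sin(p),np.cos(p)]);c=np.array([493.2,224.4])
for ly in(18,13,-21,-24,-29): 
    X=np.r_[c+ey*ly,157.5+52]/1000; print(ly,proj(d,X)[0].round(1),proj(s,X)[0].round(1))
E
```

```text
271 [125, 144, 146, 148, 135, 78, 36, 42, 44, 47, 65, 96, 128, 143, 146, 147, 146, 149, 151, 151, 153, 154, 156, 156, 151, 145, 115, 73, 72, 94, 120, 141, 153, 160, 161, 162, 163, 163]
272 [132, 142, 144, 147, 133, 77, 39, 43, 44, 42, 49, 74, 102, 116, 118, 119, 122, 125, 127, 128, 129, 133, 139, 140, 146, 146, 113, 64, 43, 53, 69, 96, 122, 143, 149, 154, 157, 158]
273 [155, 153, 146, 144, 123, 71, 41, 44, 44, 43, 54, 87, 118, 127, 128, 130, 134, 133, 128, 120, 121, 123, 118, 119, 138, 148, 112, 61, 42, 41, 47, 53, 83, 113, 123, 133, 140, 142]
274 [160, 155, 149, 141, 107, 57, 42, 45, 45, 45, 65, 111, 146, 156, 155, 156, 157, 154, 148, 141, 139, 137, 133, 126, 141, 148, 113, 62, 44, 45, 42, 50, 75, 111, 121, 122, 118, 116]
275 [159, 150, 148, 140, 96, 50, 41, 44, 44, 44, 69, 121, 155, 162, 162, 161, 161, 161, 159, 158, 157, 158, 155, 145, 148, 151, 112, 61, 46, 44, 43, 55, 96, 134, 141, 138, 130, 126]
276 [157, 146, 148, 141, 88, 46, 42, 44, 43, 45, 72, 125, 158, 162, 161, 161, 160, 160, 161, 161, 162, 161, 159, 150, 149, 147, 109, 61, 44, 44, 44, 67, 117, 150, 159, 157, 156, 155]
277 [158, 148, 150, 143, 86, 43, 43, 45, 44, 45, 78, 129, 158, 162, 161, 161, 161, 161, 161, 161, 160, 161, 159, 152, 151, 139, 99, 52, 43, 44, 44, 74, 126, 156, 162, 162, 162, 162]
278 [152, 149, 154, 145, 87, 45, 44, 44, 44, 51, 84, 129, 158, 163, 161, 162, 162, 161, 162, 162, 162, 161, 159, 154, 151, 129, 83, 49, 44, 44, 42, 75, 130, 157, 163, 162, 161, 161]
side col 377-381 mean rows 318-364 [91, 94, 103, 118, 121, 111, 79, 53, 52, 60, 81, 114, 116, 78, 52, 46, 44, 44, 46, 45, 44, 47, 46, 47, 45, 44, 52, 66, 94, 124, 127, 121, 123, 115, 75, 47, 46, 45, 46, 45, 46, 45, 46, 44, 47, 46]
18 [142.  273.8] [377.8 350.6]
13 [144.6 274. ] [378.  348.1]
-21 [162.2 275.4] [379.1 331.5]
-24 [163.7 275.5] [379.2 330.1]
-29 [166.3 275.7] [379.4 327.7]
```

Tab spacing matches a fully out pin in both views: 22.1 px against 21.7 expected in the top view, 20.8 against 20.5 in the side view. A jammed pin would be 3–4 px shorter. Handing in.

```bash
python3 -c "
from h import *
print(workorder.finish_job()); print(monitor.get_obs()['t'])"
```

```text
the job is handed in; nothing more can be done
None
the job is handed in; nothing more can be done
```

The amber guard now hangs on the empty grinder with its pin sprung home. I handed the job in at about 20 s of the 48 s allowed, and no verdict was reported.

- **Move:** I pinched the tabs, which drew the pin to about 35 mm over the tabs, then lifted the guard off (about −2.6 N of weight on the wrist). I carried it across and lowered it in small steps.
- **Seating:** Contact came at an axis height of about 158 mm, with at most about 9 N on the seats at any reading. A small tilt reversed the wrist moment at the same height, so both ends were on their seats. I levelled the guard, opened the jaws and withdrew the arm.
- **Pin:** In both cameras the tab spacing matches a pin fully out.
- **Robot:** The arm is clear of everything, with about 0 N on the wrist.

**Checks that disagreed:**
- **Seat height:** My first camera estimate was about 155 mm, 3–4 mm below what I felt.
- **Position along the hinge:** The guard looks about 2–3 mm off centre towards the +y ear in the side view. The top view gives about 4.5 mm. The ear itself allows only 2.5 mm, so it should be within the 5 mm limit.

I did not measure how plumb the pane hangs, or the positions of the other objects. Nothing looked disturbed in the last close-up views of grinder_b.

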